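Tong a hooked spoon lure into the tackle tray

ROBOT

A 7-joint arm with a two-finger parallel gripper is mounted at the origin on the work surface. World frame = base frame: x ahead of the robot, y to its left, z up, the work surface at z = 0. Lengths are in m, angles in rad, forces in N, time in s.
With the tool pointing down it reaches from about 0.4 to 0.85 m from the base axis. Payload 10.4 kg.
Tool frame: the origin (TCP) lies at the very end of the fingers, on their centre line; the grasp point (between the pads) lies 19 mm behind it (manip.grip_point_offset is the distance from the TCP to the grasp point, in m); z points along the fingers, y is the line along which they close (so a half turn about z gives the same grasp; the last joint's range is limited). The gripper opens to 85 mm and grips with 20 to 120 N. Pads are 22 mm wide; open, the fingers measure 114 mm over their backs; the gripper's body (76 mm by 85 mm) begins 54 mm behind the grasp point. The pads swing forward as they close: fully open they stand 13 mm farther back than shut.
Start: joints at [-1.361, 0.332, -0.065, 1.46, 0.022, 1.35, -0.088], TCP at [0.144, 0.608, 0.231] pointing down, gripper open.
Joint ranges: [-2.6, 2.6], [-0.5, 2.12], [-1.47, 1.34], [0.16, 2.42], [-1.27, 4.41], [0.06, 2.06], [-2.6, 2.6]. Speed limits (rad/s): [2.22, 2.22, 2.79, 2.79, 3.14, 3.14, 3.14].

INTERFACE

Orientations are given as a unit quaternion [x, y, z, w].
In Python, from workcell import manip gives the robot as it stands. The module is installed in compiled form; this text tells all that it offers.
- The arm moves only by the tool step_arm, never from a script. Its argument "moves" is a list of rows, each a list of 7 numbers: the closure, from 0 (fully open) to 1 (shut), then the shift along the world's x, y, z in mm, then the turn, a rotation vector about the world's x, y, z in rad. In form: [[grip, tx, ty, tz, ax, ay, az], ...]. A call has 1 to 10 rows; each row is the pose to reach, as a shift and turn from the pose commanded when the call began; what a row does not reach only later rows make up. A row lasts 1/10 s, in which the tool goes at most 50 mm and 8.59 degrees, less where a joint would pass 70% of its speed; a pose out of reach is approached as far as the arm can. A call with a gripper value outside its range is refused whole. The fingers move at their own pace and stop on an object; "grip_force" is the grip in N (left out, the last holds). Time passes only in rows, so rows that repeat a pose let the fingers close. It gives the time, the measured TCP pose, the force, the opening and the grip force at its end, in the units of the state.
- manip.get_obs(): the state, without advancing time (a new reading comes with each control period).
- manip.camera(name): name is "side" or "top" or "wrist"; returns a dict with "image" (400x640x3 uint8, blue, green, red), "K" (3x3 intrinsics, pixels), "rvec" (rotation vector, rad) and "tvec" (3), from world to camera coordinates, as OpenCV has them; the wrist camera has in their place "mount" (4x4, takes a point from camera to tool coordinates, whose origin is the TCP and whose axes are the flange's). Camera axes: x right, y down, z forward; pixel columns grow to the right and rows downward; lengths in m; the calibration is good to about 2 mm. A picture is of the moment at which its call begins: read the wrist's pose just before it. There is no depth.
- manip.hand_in(): hands the job in; it is judged then, once.
The state is a dict: "clock": time; "joint_pos": joint angles; "joint_velocities": joint speeds; "tau": joint torques, N m; "position": TCP position; "ee_rot": TCP orientation; "ft_force": force on the tool from outside, world axes, zero at the start; "torque": the same for the moment, N m; "grip_width": opening from 0.0 (shut) to 1.0 (fully open); "grasp_force": force on a finger pad.
Only numpy, scipy, OpenCV 4.12 (cv2) and the standard library are available. Lean on these libraries where they do the work, as an engineer would, in place of code of your own. Each camera call takes 0.05 s, during which the arm holds its last target. There are 200 camera calls.

TASK

The stainless spoon lure on the bench has a sharp treble hook, so keep fingers off it: take the tongs from their wooden caddy, pick the lure up with them and lower it, without dropping it, to lie flat on the floor of the long front compartment of the tackle box's open tray. Finish with the tongs standing upright in their caddy again and the tray pushed fully home. Leave the wooden float, the reel and the lantern where they are.

Things in the scene. Friction and masses are not known exactly. Their poses are not given: they have to be found in the camera images.
- tongs: Parallel tongs standing on their tips, 149 mm tall, 90 g. Origin midway between the tips' lower ends, z up, y the closing line. Two aluminium legs, 24 mm wide (x), 5 mm thick, 58 mm over their outer faces when open; a spring holds them open. Squeezed, both slide inwards up to 14 mm each, staying parallel (1.5 N per mm). Black head block, 28 x 24 mm (x, y), from z = 133 up.
- tongs_grip (a point): Point midway between the tongs' legs, 112 mm above their tips, where the gripper takes the legs' outer faces from above, closing along the tongs' y. At an outer width of about 50 mm the tongs are held with their tips open; beyond 58 mm they are let go.
- tongs_tips (a point): Point midway between the tongs' rubber tip pads, 5 mm above the tips' lower ends. Pads 28 mm wide (x), 30 mm tall; gap between them = outer width over the legs minus 17 mm (41 mm open, 24 mm on the lure at an outer width of 41 mm).
- caddy: Fixed open wooden caddy for the tongs, outside 74 (x) x 104 (y) x 32 mm high, walls and floor 8 mm: inside 58 x 88 mm. Origin: centre of its underside; the tongs' origin stands near x = y = 0, z = 8 mm, their y axis along the caddy's y (either way round).
- lure: Stainless spoon lure lying flat, about 60 g. Blade 72 mm long (x); its middle 40 mm has straight sides, 24 mm wide (y), 10 mm thick; split ring at the -x end, treble hook at the +x end; overall x = -43 to +52 mm. Origin: centre of the blade's underside (centre of mass close by), z up.
- tacklebox: Fixed black plastic tackle box, 200 (x) x 260 (y) x 100 mm high, carry handle on top to 113 mm. Origin: centre of its underside; its front, with the tray, faces its -x.
- tray (a joint): How far the tackle box's tray is pulled out towards the box's -x, in m: 0 is fully home (front flush), 0.125 the stop. It starts about 0.10 to 0.12 open and slides with 1 to 2 N.
- slot (a point): Centre of the floor of the tray's long front compartment, 10 mm above the bench; axes as the tackle box. Inside 76 mm (x) by 142 mm (y); walls 32 mm above the floor, front panel 42 mm. The lure goes in lengthwise along y, either way round, the tongs' legs opening along x. The short compartment beside it (+y), with steel balls, is not for the lure.
- tray_front (a point): Middle of the upper edge of the tray's front face, 52 mm above the bench; the face is 240 mm wide (y), reaches down to 6 mm above the bench and is pushed along the tackle box's +x. A pull tab, 28 mm proud, 90 mm wide and 6 mm thick, juts out of its middle 43 mm above the bench; the tray can be pushed by the tab.
- float: Wooden float lying on its side, 94 mm long (x) over its stem, body 60 mm long, 25 mm thick; origin at the underside's centre. To be left alone.
- lantern: Aluminium camping lantern, 100 mm across, 207 mm tall with its bail. Origin: centre of its underside. To be left alone.
- reel: Fishing reel lying on its side, 68 mm across, 72 mm tall with its cork-knobbed crank to -x. Origin: centre of its underside. To be left alone.

How it is judged:
By the outcome, as a careful person would: the job done as asked, in the order asked, and still so for the second after the job is handed in, with the robot touching nothing.
It also fails if it takes over 72 s, if anything falls off the work surface, if the arm or the gripper's body presses on something with over 40 N, if the wrist force passes 120 N, or if a joint passes its speed limit or range.

## Working session

There is one attempt and no reset: what is moved stays moved. The work goes in short steps, Python scripts to look and compute and a tool call to move; the robot and the scene stay as the last step left them, time stands still between calls to the robot, and variables do not carry over. Pictures are saved under pics/ and viewed, at most 10 in all, crops included, and the job is handed in when it is done.

Besides the shell and the picture viewer there is one more tool, called after ">>>" as name(argument=value, ...) on one line, values as JSON. step_arm: Moves the arm, as the interface text tells. Its arguments: {"type":"object","properties":{"moves":{"type":"array","items":{"type":"array","items":{"type":"number"}}},"grip_force":{"type":"number"}},"required":["moves"]}

```bash
mkdir -p pics
python3 - <<'E'
from workcell import manip
import cv2,pickle
d={}
o=manip.get_obs();print(o)
for n in("top","side","wrist"):
    c=manip.camera(n);d[n]=c;cv2.imwrite(f"pics/{n}0.png",c["image"])
    print(n,{k:v for k,v in c.items() if k!="image"})
print(manip.grip_point_offset)
E
```

```text
{'clock': 0.0, 'joint_pos': array([-1.36058481,  0.33284262, -0.06469173,  1.46096984,  0.02160958,
        1.34991782, -0.08853038]), 'joint_velocities': array([-0.0001339 , -0.00127139, -0.00052189, -0.00096307,  0.00061431,
        0.0003281 , -0.00037657]), 'tau': array([ 6.12964868e-04, -6.25451303e+01,  4.95358603e-02, -3.91606450e+01,
        1.61970116e-02,  9.86825471e-03, -6.34174739e-05]), 'position': array([0.14412004, 0.60775201, 0.23052057]), 'ee_rot': array([ 1.16150219e-01,  9.93231396e-01, -7.19631655e-04, -4.30600991e-05]), 'ft_force': array([-0.45571924,  1.07734345,  0.57840927]), 'torque': array([-0.0003783 , -0.03616624,  0.01430341]), 'grasp_force': 0.0, 'grip_width': 1.0019377682992032}
top {'K': array([[364.65887758,   0.        , 322.10866841],
       [  0.        , 364.65887758, 197.99695534],
       [  0.        ,   0.        ,   1.        ]]), 'rvec': array([ 2.18205635, -2.12135474,  0.18638678]), 'tvec': array([0.00302828, 0.61040204, 1.25786585])}
side {'K': array([[377.36377291,   0.        , 322.33991744],
       [  0.        , 377.36377291, 198.32233313],
       [  0.        ,   0.        ,   1.        ]]), 'rvec': array([ 2.42983998, -0.42686981,  0.14924333]), 'tvec': array([-0.52693473,  0.22680379,  0.99474458])}
wrist {'K': array([[328.85953875,   0.        , 323.06430345],
       [  0.        , 328.85953875, 199.41326598],
       [  0.        ,   0.        ,   1.        ]]), 'mount': array([[ 2.42351810e-04, -9.65807711e-01, -2.59259344e-01,
         6.52808805e-02],
       [ 9.99999933e-01,  3.05478192e-04, -2.03199617e-04,
         9.61959250e-04],
       [ 2.75449832e-04, -2.59259277e-01,  9.65807720e-01,
        -1.43134316e-01],
       [ 0.00000000e+00,  0.00000000e+00,  0.00000000e+00,
         1.00000000e+00]])}
0.0187
```

View pics/top0.png

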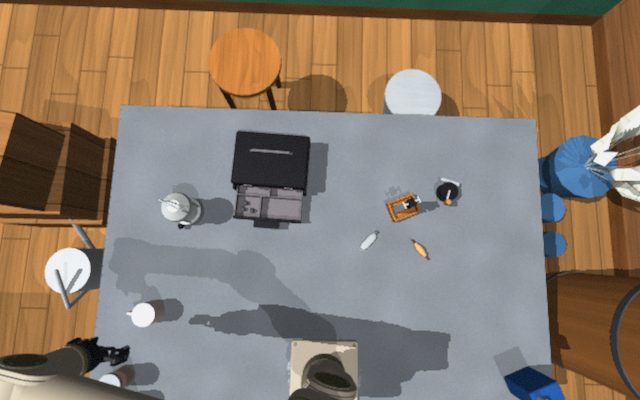

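View pics/side0.png

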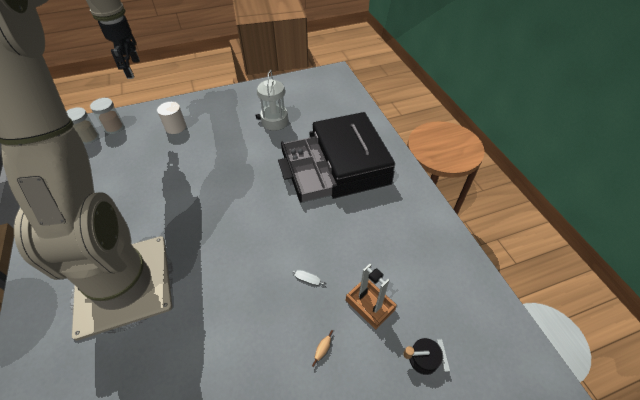

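The top view shows the tackle box at about (270,175), caddy with tongs (404,205), lure (370,240), float (420,249), reel (447,192) and lantern (178,208). The side view shows the same layout. I'll enlarge both for measuring.

```bash
cat > h.py <<'E'
import cv2,numpy as np
from scipy.spatial.transform import Rotation as R
from workcell import manip
def proj(c,P):
    P=np.atleast_2d(np.array(P,float))
    return cv2.projectPoints(P,c["rvec"],c["tvec"],c["K"],None)[0][:,0]
def wc(c,o):
    "give wrist camera dict rvec/tvec"
    T=np.eye(4);T[:3,:3]=R.from_quat(o["ee_rot"]).as_matrix();T[:3,3]=o["position"]
    M=np.linalg.inv(T@c["mount"]);c["rvec"]=cv2.Rodrigues(M[:3,:3])[0].ravel();c["tvec"]=M[:3,3];return c
def back(c,uv,z):
    Rm=cv2.Rodrigues(c["rvec"])[0];C=-Rm.T@c["tvec"]
    uv=np.atleast_2d(np.array(uv,float));d=np.c_[(uv-c["K"][:2,2])/[c["K"][0,0],c["K"][1,1]],np.ones(len(uv))]@Rm
    return C+d*((z-C[2])/d[:,2])[:,None]
E
python3 - <<'E'
from h import *
c=manip.camera("top");s=manip.camera("side")
for n,uv,z in(("lure",(370,240),.005),("caddy",(404,207),.02),("float",(420,249),.012),("boxbackL",(237,132),.1),("boxbackR",(310,136),.1),("boxfrR",(306,188),.1),("reel",(447,192),.03)):print(n,back(c,uv,z).round(3))
a=cv2.resize(c["image"][120:270,225:475],None,fx=3.2,fy=3.2,interpolation=cv2.INTER_CUBIC)
cv2.imwrite("pics/top1.png",a)
a=cv2.resize(s["image"][100:380,270:470],None,fx=2.1*2/2,fy=2.1,interpolation=cv2.INTER_CUBIC)
a=cv2.resize(s["image"][250:380,280:460],None,fx=4.4,fy=4.4,interpolation=cv2.INTER_CUBIC);cv2.imwrite("pics/side1.png",a)
E
```

```text
lure [[ 0.467 -0.159  0.005]]
caddy [[ 0.59 -0.28  0.02]]
float [[ 0.439 -0.339  0.012]]
boxbackL [[0.827 0.326 0.1  ]]
boxbackR [[0.821 0.07  0.1  ]]
boxfrR [[0.635 0.078 0.1  ]]
reel [[ 0.648 -0.437  0.03 ]]
```

View pics/top1.png

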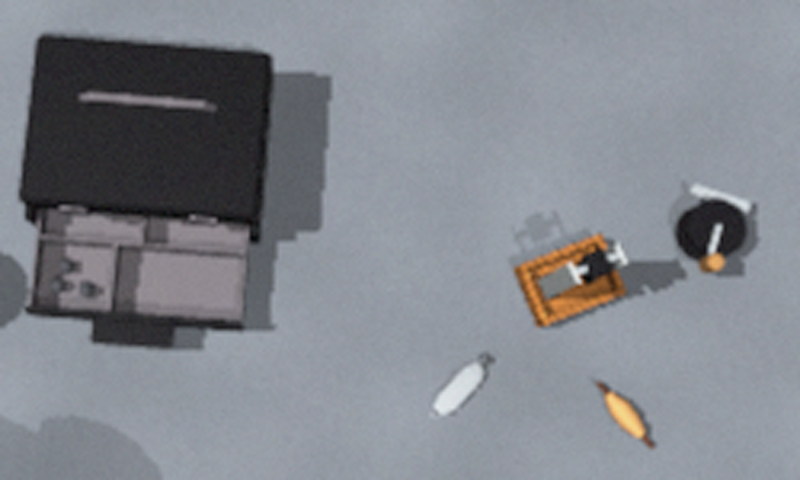

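View pics/side1.png

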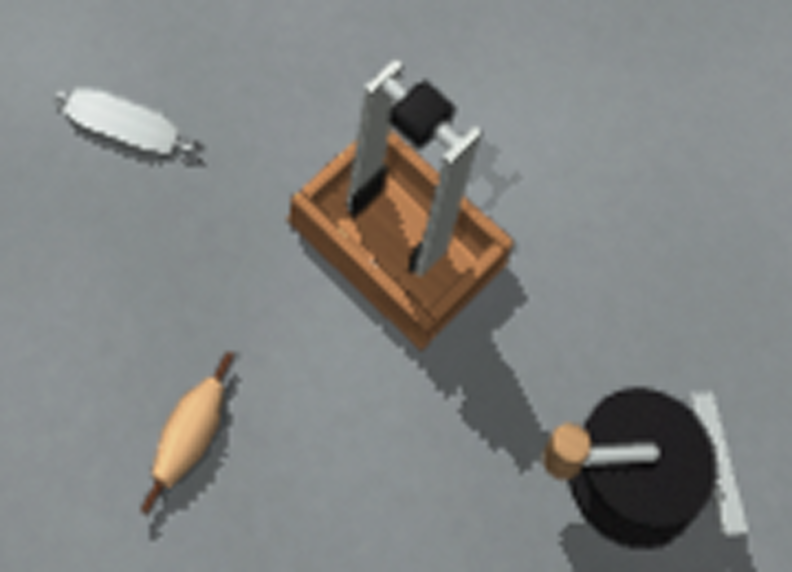

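Top crop: caddy corners about (514,268), (544,327), (626,290) and leg tops (573,272), (621,254). The lure runs (437,412) to (488,358), with its hook toward the caddy. Box top corners are (40,36) and (271,53), and the tray's front edge runs (28,312) to (243,326). Next I'll triangulate and fit.

```bash
cat >> h.py <<'E'
def tri(cs,uvs):
    P=[c["K"]@np.c_[cv2.Rodrigues(c["rvec"])[0],c["tvec"]] for c in cs]
    X=cv2.triangulatePoints(P[0],P[1],np.array(uvs[0],float),np.array(uvs[1],float));return (X[:3]/X[3]).ravel()
t1=lambda x,y:((x+.5)/3.2-.5+225,(y+.5)/3.2-.5+120)
s1=lambda x,y:((x+.5)/4.4-.5+280,(y+.5)/4.4-.5+250)
E
python3 - <<'E'
from h import *
t=manip.camera("top");s=manip.camera("side")
p=lambda n,X:print(n,np.round(X,4).tolist())
for n,a,b in(("legA",(573,272),(384,75)),("legB",(621,254),(462,143)),("head",(597,263),(424,110)),("caddyL",(514,268),(293,202)),("caddyBot",(544,327),(293,202)),("lureLo",(437,412),(65,95)),("lureHi",(484,366),(178,150)),("hook",(490,357),(203,161))):p(n,tri((t,s),(t1(*a),s1(*b))))
for z,pts in((.032,[(514,268),(544,327),(626,290),(602,234)]),(.1,[(40,36),(271,53),(262,216),(22,200)]),(.052,[(28,312),(243,326)]),(.042,[(117,247),(247,250),(245,318),(115,308)]),(.006,[(437,412),(484,366),(490,357)])):
    p(z,back(t,[t1(*q) for q in pts],z))
p("caddy side",back(s,[s1(*q) for q in((293,202),(425,332),(513,240),(385,135))],.032))
p("lure side",back(s,[s1(*q) for q in((65,95),(178,150),(203,161))],.006))
p("tips side",back(s,[s1(*q) for q in((354,213),(420,270))],.008))
E
```

```text
legA [0.5788, -0.2456, 0.1568]
legB [0.5987, -0.2947, 0.1593]
head [0.5893, -0.2706, 0.1567]
caddyL [0.5791, -0.2178, -0.0351]
caddyBot [0.5344, -0.2433, 0.0328]
lureLo [0.4359, -0.1258, 0.0153]
lureHi [0.4891, -0.1797, 0.0083]
hook [0.5009, -0.188, 0.001]
0.032 [[0.5993, -0.2094, 0.032], [0.5334, -0.2432, 0.032], [0.578, -0.3366, 0.032], [0.6414, -0.31, 0.032]]
0.1 [[0.8309, 0.3255, 0.1], [0.8201, 0.0719, 0.1], [0.6379, 0.0758, 0.1], [0.6475, 0.3334, 0.1]]
0.052 [[0.5318, 0.3301, 0.052], [0.5231, 0.0939, 0.052]]
0.042 [[0.6084, 0.238, 0.042], [0.6093, 0.0928, 0.042], [0.5329, 0.0924, 0.042], [0.5399, 0.2367, 0.042]]
0.006 [[0.4359, -0.127, 0.006], [0.4893, -0.1801, 0.006], [0.4997, -0.187, 0.006]]
caddy side [[0.5357, -0.2431, 0.032], [0.5743, -0.3363, 0.032], [0.6424, -0.3059, 0.032], [0.6017, -0.2229, 0.032]]
lure side [[0.4369, -0.1209, 0.006], [0.4894, -0.1787, 0.006], [0.5009, -0.1904, 0.006]]
tips side [[0.5715, -0.2517, 0.008], [0.593, -0.2959, 0.008]]
```

The measurements agree with the given sizes: leg tops at z≈0.157, slot 144 mm long, blade about 75 mm. I'll move over the tray for a closer look on the way.

>>> step_arm(moves=[[0,356,-443,100,0,0,0],[0,356,-443,100,0,0,0],[0,356,-443,100,0,0,0],[0,356,-443,100,0,0,0],[0,356,-443,100,0,0,0],[0,356,-443,100,0,0,0],[0,356,-443,100,0,0,0],[0,356,-443,100,0,0,0],[0,356,-443,100,0,0,0],[0,356,-443,100,0,0,0]])

```text
clock: 1.35
position: [0.4535, 0.2225, 0.3186]
ee_rot: [0.116, 0.993, 0.0, 0.0]
ft_force: [1.2, 0.9, -0.0]
grip_width: 1.0
grasp_force: 0.0
```

Run:
```python
from workcell import manip
o=manip.get_obs();print(o['clock'],o['position'],o['joint_pos'],o['joint_velocities'].max())
```

```text
1.35 [0.45353712 0.22246331 0.31864898] [-0.8484444   0.02004597  0.30917215  1.64383948 -0.00648274  1.47787023
  0.79934123] 1.0313330053470113
```

>>> step_arm(moves=[[0,0,0,0,0,0,0],[0,0,0,0,0,0,-0.15],[0,0,0,0,0,0,-0.3],[0,0,0,0,0,0,-0.45],[0,0,0,0,0,0,-0.6],[0,0,0,0,0,0,-0.6],[0,0,0,0,0,0,-0.6]])

```text
clock: 2.05
position: [0.4526, 0.2243, 0.318]
ee_rot: [0.402, 0.915, 0.0, 0.0]
ft_force: [0.7, -1.0, 0.5]
grip_width: 0.995
grasp_force: 0.0
```

Run:
```python
from h import *
import pickle
o=manip.get_obs();c=wc(manip.camera("wrist"),o);pickle.dump(c,open("w1.pkl","wb"))
print(o['position'],o['ee_rot'],o['joint_pos'].round(2),abs(o['joint_velocities']).max())
cv2.imwrite("pics/w1.png",cv2.resize(c["image"],None,fx=1.25,fy=1.25,interpolation=cv2.INTER_CUBIC))
```

```text
[0.45259091 0.22434023 0.31800438] [4.02348014e-01 9.15486794e-01 7.57710027e-05 1.09101231e-05] [-0.86  0.02  0.31  1.64 -0.01  1.48  0.2 ] 0.005415429892980294
```

View pics/w1.png

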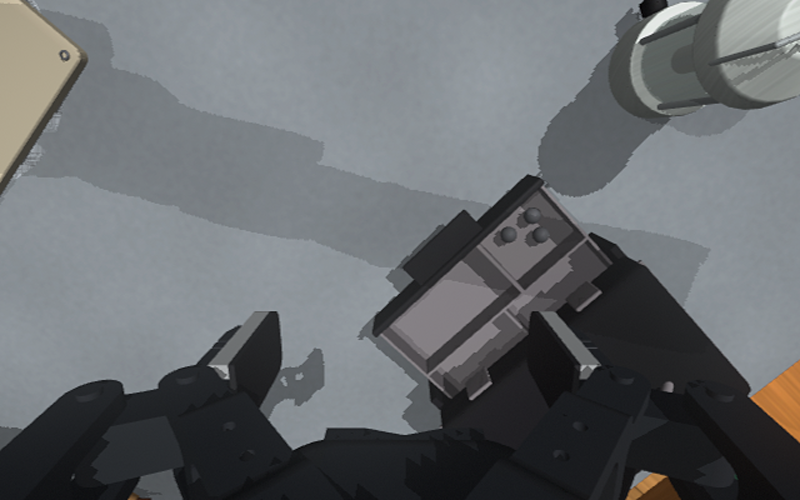

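Wrist view: the long front compartment lies between the front panel edge (372,328)–(537,176), the end divider (477,248)–(521,288) and the long divider (430,365)–(521,288). The steel balls are in the short compartment at (530,225).

Run:
```python
from h import *
import pickle
c=pickle.load(open("w1.pkl","rb"))
for z,q in((.052,[(372,328),(537,176)]),(.042,[(477,248),(521,288),(430,365),(383,333)])):
    X=back(c,(np.array(q)+.5)/1.25-.5,z);print(z,X.round(4).tolist(),X.mean(0).round(4))
```

```text
0.052 [[0.5172, 0.1038, 0.052], [0.5288, 0.336, 0.052]] [0.523  0.2199 0.052 ]
0.042 [[0.5405, 0.2437, 0.042], [0.6074, 0.2443, 0.042], [0.5992, 0.1099, 0.042], [0.533, 0.1034, 0.042]] [0.57   0.1753 0.042 ]
```

>>> step_arm(moves=[[0,50,-200,0,0,0,-0.15],[0,50,-200,0,0,0,-0.3],[0,50,-200,0,0,0,-0.45],[0,50,-200,0,0,0,-0.6],[0,20,-330,0,0,0,-0.75],[0,20,-330,0,0,0,-0.9],[0,20,-330,0,0,0,-1.05],[0,20,-430,0,0,0,-1.2],[0,20,-430,0,0,0,-1.35],[0,20,-430,0,0,0,-1.5]])

```text
clock: 3.1
position: [0.4707, -0.2128, 0.3185]
ee_rot: [0.922, 0.388, -0.0, 0.001]
ft_force: [-0.5, 1.0, 0.4]
grip_width: 1.0
grasp_force: 0.0
```

Run:
```python
from h import *
import pickle
o=manip.get_obs();c=wc(manip.camera("wrist"),o);pickle.dump(c,open("w2.pkl","wb"))
print(o['position'],o['ee_rot'],o['joint_pos'].round(2),abs(o['joint_velocities']).max())
cv2.imwrite("pics/w2.png",cv2.resize(c["image"],None,fx=1.25,fy=1.25,interpolation=cv2.INTER_CUBIC))
```

```text
[ 0.47072051 -0.2128313   0.31848397] [ 9.21717353e-01  3.87860168e-01 -1.05808354e-04  1.26492587e-03] [-0.41  0.04  0.78  1.64 -0.02  1.48 -0.4 ] 1.6054156509129132
```

View pics/w2.png

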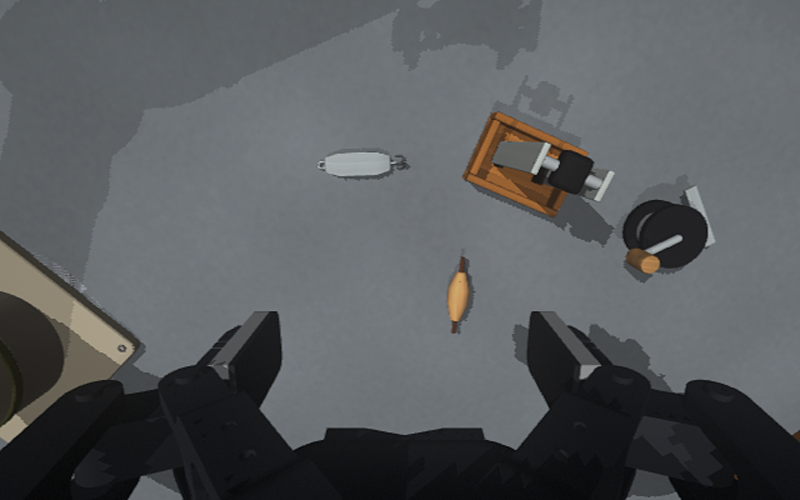

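Wrist view: lure blade from (323,165) to (391,163) with its hook at (405,162). Caddy rim corners are (496,113), (464,180), (557,215), and the tongs' leg tops are (542,163) and (602,186).

Run:
```python
from h import *
import pickle
c=pickle.load(open("w2.pkl","rb"))
for z,q in((.006,[(323,165),(391,163),(407,162)]),(.157,[(542,163),(602,186)]),(.032,[(496,113),(464,180),(557,215)])):
    X=back(c,(np.array(q)+.5)/1.25-.5,z);d=X[1]-X[0];print(z,X.round(4).tolist(),X[:2].mean(0).round(4),np.degrees(np.arctan2(d[1],d[0])))
o=manip.get_obs();y=R.from_quat(o["ee_rot"]).as_matrix()[:,1];print(o["position"],np.degrees(np.arctan2(y[1],y[0])))
```

```text
0.006 [[0.4349, -0.124, 0.006], [0.4893, -0.1742, 0.006], [0.5025, -0.1856, 0.006]] [ 0.4621 -0.1491  0.006 ] -42.698318335017014
0.157 [[0.577, -0.2477, 0.157], [0.598, -0.2916, 0.157]] [ 0.5875 -0.2697  0.157 ] -64.32626540431278
0.032 [[0.5998, -0.212, 0.032], [0.5328, -0.2387, 0.032], [0.5786, -0.3349, 0.032]] [ 0.5663 -0.2254  0.032 ] -158.2867532672703
[ 0.47162929 -0.20929696  0.31815437] -44.75401202460343
```

>>> step_arm(moves=[[0,116,-64,-58,0,0,-0.13],[0,116,-64,-58,0,0,-0.26],[0,116,-64,-58,0,0,-0.389],[0,116,-64,-58,0,0,-0.389],[0,116,-64,-58,0,0,-0.389],[0,116,-64,-58,0,0,-0.389],[0,116,-64,-58,0,0,-0.389],[0,116,-64,-58,0,0,-0.389]])

```text
clock: 3.95
position: [0.5885, -0.2692, 0.2618]
ee_rot: [0.978, 0.209, 0.002, -0.0]
ft_force: [0.6, 0.3, -0.2]
grip_width: 0.998
grasp_force: 0.0
```

```bash
cat >> h.py <<'E'
def st():
    o=manip.get_obs();y=R.from_quat(o["ee_rot"]).as_matrix()[:,1]
    print(o["clock"].__round__(2),(o["position"]*1000).round(1),"yaw",np.degrees(np.arctan2(y[1],y[0])).round(2),"f",o["ft_force"].round(1),"w",85*o["grip_width"].__round__(3),"q",o["joint_pos"].round(2));return o
E
python3 - <<'E'
from h import *
import pickle
o=st();c=wc(manip.camera("wrist"),o);pickle.dump(c,open("w3.pkl","wb"))
cv2.imwrite("pics/w3.png",cv2.resize(c["image"],None,fx=1.25,fy=1.25,interpolation=cv2.INTER_CUBIC))
E
```

```text
3.95 [ 588.5 -269.2  261.8] yaw -65.85 f [ 0.6  0.3 -0.2] w 84.83 q [-0.23  0.46  0.84  1.39 -0.34  1.44 -0.55]
```

View pics/w3.png

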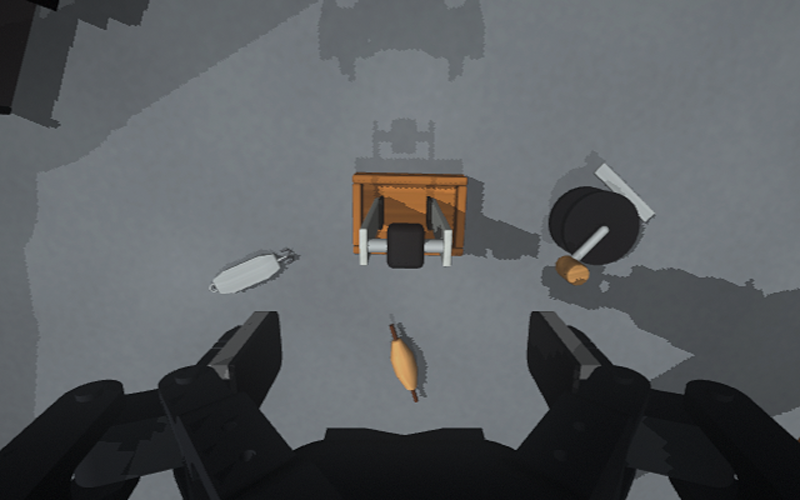

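The tongs sit square and centred between the fingers: leg tops (363,247) and (447,248), centre line 404. Lure blade ends are at (212,286) and (280,262).

Run:
```python
from h import *
import pickle
c=pickle.load(open("w3.pkl","rb"))
for z,q in((.157,[(363,247),(447,248)]),(.006,[(213,287),(281,261)]),(.032,[(354,177),(468,178)])):
    X=back(c,(np.array(q)+.5)/1.25-.5,z);d=X[1]-X[0];print(z,X.round(4).tolist(),X[:2].mean(0).round(4),np.degrees(np.arctan2(d[1],d[0])))
```

```text
0.157 [[0.5792, -0.2449, 0.157], [0.6001, -0.2929, 0.157]] [ 0.5897 -0.2689  0.157 ] -66.5490140604537
0.006 [[0.4346, -0.1223, 0.006], [0.4896, -0.1767, 0.006]] [ 0.4621 -0.1495  0.006 ] -44.69516680266056
0.032 [[0.6009, -0.2141, 0.032], [0.642, -0.3078, 0.032]] [ 0.6215 -0.2609  0.032 ] -66.3365696997231
```

>>> step_arm(moves=[[0,0,0,-40,0,0,0],[0,0,0,-80,0,0,0],[0,0,0,-110,0,0,0],[0,0,0,-140,0,0,0],[0,0,0,-162,0,0,0],[0,0,0,-162,0,0,0],[0,0,0,-162,0,0,0]])

```text
clock: 4.7
position: [0.5889, -0.2697, 0.0992]
ee_rot: [0.978, 0.209, 0.0, 0.0]
ft_force: [0.2, -0.1, 0.4]
grip_width: 0.998
grasp_force: 0.0
```

```bash
python3 -c "
from h import *
st()"
```

```text
4.7 [ 588.9 -269.7   99.2] yaw -65.92 f [ 0.2 -0.1  0.4] w 84.83 q [-0.2   0.59  0.77  1.58 -0.43  1.15 -0.48]
```

Close to about 49 mm in stages.

>>> step_arm(moves=[[0.3,0,0,0,0,0,0],[0.36,0,0,0,0,0,0],[0.42,0,0,0,0,0,0],[0.42,0,0,0,0,0,0],[0.42,0,0,0,0,0,0],[0.42,0,0,0,0,0,0],[0.42,0,0,0,0,0,0],[0.42,0,0,0,0,0,0]], grip_force=40)

```text
clock: 5.5
position: [0.5899, -0.2705, 0.1003]
ee_rot: [0.978, 0.208, 0.002, 0.001]
ft_force: [0.6, 0.2, 7.9]
grip_width: 0.587
grasp_force: 0.0
```

>>> step_arm(moves=[[0.44,0,0,2,0,0,0],[0.44,0,0,4,0,0,0],[0.44,0,0,6,0,0,0],[0.44,0,0,8,0,0,0],[0.44,0,0,8,0,0,0],[0.44,0,0,8,0,0,0]])

```text
clock: 6.1
position: [0.5886, -0.2696, 0.1059]
ee_rot: [0.978, 0.208, -0.0, -0.0]
ft_force: [-0.5, -0.8, -1.4]
grip_width: 0.562
grasp_force: 4.2
```

>>> step_arm(moves=[[0.44,0,0,35,0,0,0],[0.44,0,0,65,0,0,0.1],[0.44,-10,10,65,0,0,0.25],[0.44,-30,30,65,0,0,0.4],[0.44,-60,55,65,0,0,0.55],[0.44,-90,85,65,0,0,0.7],[0.44,-110,105,65,0,0,0.84],[0.44,-127,120,65,0,0,0.98],[0.44,-127,120,65,0,0,1.12],[0.44,-127,120,65,0,0,1.26]])

```text
clock: 7.1
position: [0.4613, -0.149, 0.1712]
ee_rot: [0.665, 0.747, 0.001, -0.0]
ft_force: [-0.1, -0.1, -1.1]
grip_width: 0.561
grasp_force: 4.2
```

>>> step_arm(moves=[[0.44,0,0,0,0,0,0.14],[0.44,0,0,0,0,0,0.28],[0.44,0,0,0,0,0,0.42],[0.44,0,0,0,0,0,0.56],[0.44,0,0,0,0,0,0.686],[0.44,0,0,0,0,0,0.686],[0.44,0,0,0,0,0,0.686],[0.44,0,0,0,0,0,0.686]])

```text
clock: 7.9
position: [0.4616, -0.1497, 0.171]
ee_rot: [0.38, 0.925, 0.0, -0.0]
ft_force: [0.7, 0.1, -0.9]
grip_width: 0.562
grasp_force: 4.2
```

Run:
```python
from h import *
import pickle
o=st();c=wc(manip.camera("wrist"),o);pickle.dump(c,open("w4.pkl","wb"))
cv2.imwrite("pics/w4.png",cv2.resize(c["image"],None,fx=1.25,fy=1.25,interpolation=cv2.INTER_CUBIC))
```

```text
7.9 [ 461.6 -149.7  171. ] yaw 45.37 f [ 0.7  0.1 -0.9] w 47.77 q [-0.39  0.06  0.63  1.93 -0.04  1.17  1.05]
```

View pics/w4.png

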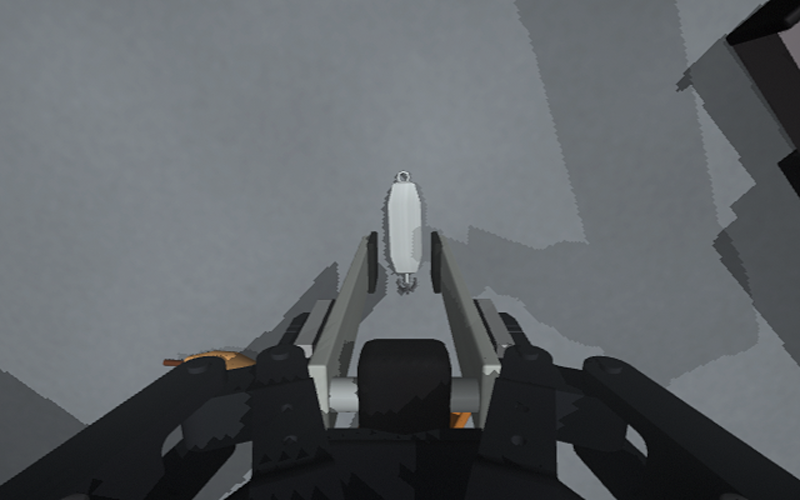

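The tongs are held squarely. The lure, blade ends (403,183) and (404,272), lies centred between the pads (372 and 436) and parallel to them.

Run:
```python
from h import *
import pickle
c=pickle.load(open("w4.pkl","rb"))
X=back(c,(np.array([(403,183),(404,272)])+.5)/1.25-.5,.008);d=X[1]-X[0];print(X.round(4).tolist(),X.mean(0).round(4),np.degrees(np.arctan2(d[1],d[0])),np.linalg.norm(d))
```

```text
[[0.4372, -0.1254, 0.008], [0.4869, -0.1735, 0.008]] [ 0.4621 -0.1495  0.008 ] -43.999208451283465 0.06912447517136752
```

>>> step_arm(moves=[[0.43,0,0,-30,0,0,0],[0.42,0,0,-50,0,0,0],[0.42,0,0,-60,0,0,0],[0.42,0,0,-60,0,0,0],[0.42,0,0,-60,0,0,0],[0.42,0,0,-60,0,0,0]])

```text
clock: 8.55
position: [0.4623, -0.1499, 0.112]
ee_rot: [0.378, 0.926, 0.0, 0.001]
ft_force: [-0.4, -0.4, -1.3]
grip_width: 0.579
grasp_force: 1.8
```

>>> step_arm(moves=[[0.42,0,0,-5,0,0,0],[0.42,0,0,-10,0,0,0],[0.42,0,0,-14,0,0,0],[0.42,0,0,-15,0,0,0],[0.42,0,0,-15,0,0,0]])

```text
clock: 9.05
position: [0.4615, -0.1497, 0.0958]
ee_rot: [0.378, 0.926, -0.0, -0.0]
ft_force: [-0.3, 0.5, -0.7]
grip_width: 0.579
grasp_force: 1.8
```

>>> step_arm(moves=[[0.42,0,0,0,0,0,0],[0.42,0,0,-1,0,0,0],[0.42,0,0,-1,0,0,0]])

```text
clock: 9.35
position: [0.4617, -0.1497, 0.095]
ee_rot: [0.378, 0.926, 0.0, 0.0]
ft_force: [-0.6, -0.1, -1.3]
grip_width: 0.578
grasp_force: 1.8
```

>>> step_arm(moves=[[0.47,0,0,0,0,0,0],[0.52,0,0,0,0,0,0],[0.58,0,0,0,0,0,0],[0.65,0,0,0,0,0,0],[0.65,0,0,0,0,0,0],[0.65,0,0,0,0,0,0],[0.65,0,0,0,0,0,0]], grip_force=60)

```text
clock: 10.05
position: [0.4627, -0.15, 0.0965]
ee_rot: [0.378, 0.926, 0.001, 0.001]
ft_force: [-4.3, 1.0, 15.2]
grip_width: 0.421
grasp_force: 58.9
```

>>> step_arm(moves=[[0.65,0,0,3,0,0,0],[0.65,0,0,8,0,0,0],[0.65,0,0,15,0,0,0],[0.65,0,0,25,0,0,0],[0.65,0,0,40,0,0,0],[0.65,0,0,55,0,0,0],[0.65,0,0,70,0,0,0],[0.65,0,0,70,0,0,0],[0.65,0,0,70,0,0,0]])

```text
clock: 10.95
position: [0.4617, -0.1496, 0.1651]
ee_rot: [0.378, 0.926, 0.0, 0.0]
ft_force: [-0.0, -0.1, -2.0]
grip_width: 0.413
grasp_force: 60.5
```

Run:
```python
from h import *
import pickle
o=st();c=wc(manip.camera("wrist"),o);pickle.dump(c,open("w5.pkl","wb"))
cv2.imwrite("pics/w5.png",cv2.resize(c["image"][80:380,200:450],None,fx=2,fy=2,interpolation=cv2.INTER_CUBIC))
```

```text
10.95 [ 461.7 -149.6  165.1] yaw 45.56 f [-0.  -0.1 -2. ] w 35.105 q [-0.39  0.06  0.64  1.94 -0.04  1.15  1.06]
```

View pics/w5.png

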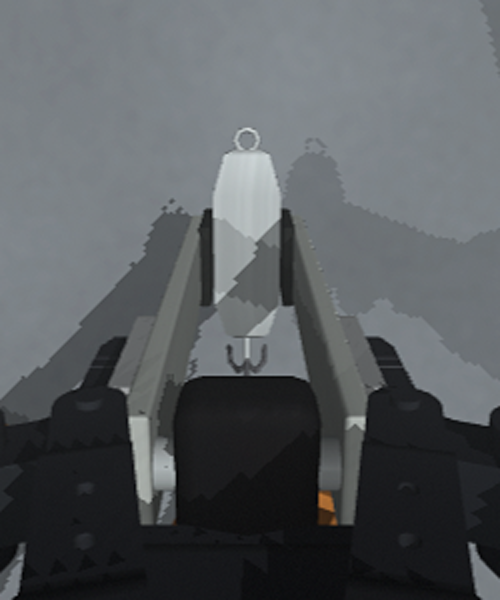

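The lure is held level between both pads: blade (215–280,150–335), hook at (247,355), clear of the bench. Carrying it to above the tray compartment.

>>> step_arm(moves=[[0.65,0,0,20,0,0,0],[0.65,10,25,35,0,0,-0.08],[0.65,20,60,35,0,0,-0.18],[0.65,33,100,35,0,0,-0.28],[0.65,47,140,35,0,0,-0.38],[0.65,60,180,35,0,0,-0.48],[0.65,74,220,35,0,0,-0.58],[0.65,87,260,35,0,0,-0.68],[0.65,98,295,35,0,0,-0.77],[0.65,108,322,35,0,0,-0.833]])

```text
clock: 12.0
position: [0.5693, 0.175, 0.1985]
ee_rot: [0.721, 0.693, -0.001, -0.0]
ft_force: [-0.0, -0.1, -1.0]
grip_width: 0.417
grasp_force: 60.5
```

>>> step_arm(moves=[[0.65,0,0,0,0,0,0],[0.65,0,0,0,0,0,0],[0.65,0,0,0,0,0,0]])

```text
clock: 12.3
position: [0.5694, 0.1709, 0.1994]
ee_rot: [0.721, 0.693, -0.001, 0.0]
ft_force: [-0.2, -1.3, -1.8]
grip_width: 0.418
grasp_force: 60.6
```

Run:
```python
from h import *
import pickle
o=st();c=wc(manip.camera("wrist"),o);pickle.dump(c,open("w6.pkl","wb"))
s=manip.camera("side")
a=cv2.resize(c["image"][:,150:550],(440,440),interpolation=cv2.INTER_CUBIC)
b=cv2.resize(s["image"][80:230,270:390],(352,440),interpolation=cv2.INTER_CUBIC)
cv2.imwrite("pics/w6.png",np.hstack([a,b]))
```

```text
12.3 [569.4 170.9 199.4] yaw -2.23 f [-0.2 -1.3 -1.8] w 35.53 q [-0.74  0.3   0.45  1.61 -0.13  1.27 -0.3 ]
```

View pics/w6.png

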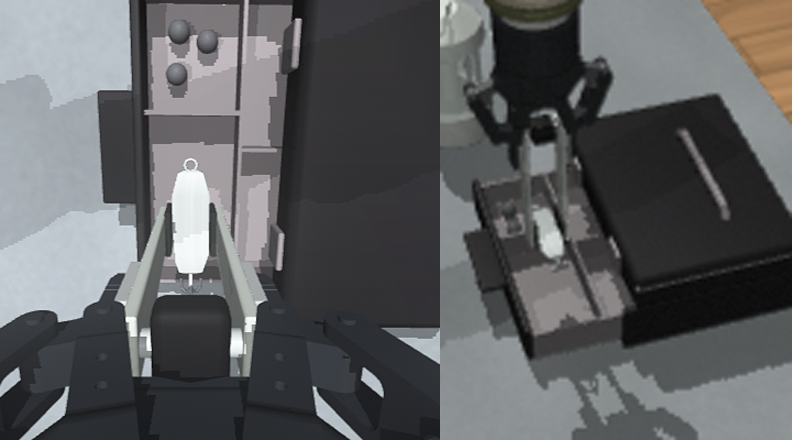

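The wrist view shows the compartment's sides at columns 147 (panel) and 236 (divider), with the end divider at row 113. The lure is between them, ring at (190,163). The side view confirms it hangs above the long compartment.

Run:
```python
from h import *
import pickle
c=pickle.load(open("w6.pkl","rb"))
f=lambda x,y:((x+.5)/1.1-.5+150,(y+.5)/1.1-.5)
for n,q,z in(("panel in",(147,150),.052),("divider",(236,150),.042),("enddiv",(190,114),.042),("panelout",(133,150),.052),("panelout far",(133,10),.052),("divider far",(238,10),.042),("tab out",(98,92),.043),("tab",(101,203),.043),("ring",(190,163),.108)):print(n,back(c,f(*q),z).round(4))
```

```text
panel in [[0.5371 0.2172 0.052 ]]
divider [[0.6086 0.2137 0.042 ]]
enddiv [[0.5721 0.2434 0.042 ]]
panelout [[0.526  0.2176 0.052 ]]
panelout far [[0.5339 0.3166 0.052 ]]
divider far [[0.6107 0.3163 0.042 ]]
tab out [[0.5007 0.2627 0.043 ]]
tab [[0.4939 0.1739 0.043 ]]
ring [[0.571  0.2118 0.108 ]]
```

>>> step_arm(moves=[[0.65,1,3,-15,0,0,0],[0.65,1,3,-35,0,0,0],[0.65,1,3,-55,0,0,0],[0.65,1,3,-70,0,0,0],[0.65,1,3,-80,0,0,0],[0.65,1,3,-84,0,0,0],[0.65,1,3,-86,0,0,0],[0.65,1,3,-86,0,0,0]])

```text
clock: 13.2
position: [0.571, 0.1754, 0.1144]
ee_rot: [0.72, 0.694, 0.0, 0.0]
ft_force: [-0.1, 0.2, -2.0]
grip_width: 0.418
grasp_force: 60.6
```

>>> step_arm(moves=[[0.65,0,0,-2,0,0,0],[0.65,0,0,-3,0,0,0],[0.65,0,0,-4,0,0,0],[0.65,0,0,-4,0,0,0]])

```text
clock: 13.6
position: [0.5706, 0.1753, 0.11]
ee_rot: [0.72, 0.694, 0.0, 0.0]
ft_force: [0.8, -0.3, -1.7]
grip_width: 0.419
grasp_force: 60.6
```

>>> step_arm(moves=[[0.65,0,0,-1,0,0,0],[0.65,0,0,-2,0,0,0],[0.65,0,0,-3,0,0,0],[0.65,0,0,-3,0,0,0]])

```text
clock: 14.0
position: [0.5706, 0.1753, 0.1068]
ee_rot: [0.72, 0.694, -0.0, -0.0]
ft_force: [0.1, 1.3, -1.3]
grip_width: 0.418
grasp_force: 60.6
```

>>> step_arm(moves=[[0.65,0,0,-0.5,0,0,0],[0.65,0,0,-1,0,0,0],[0.65,0,0,-1,0,0,0]])

```text
clock: 14.3
position: [0.5711, 0.1753, 0.1066]
ee_rot: [0.72, 0.693, 0.0, 0.0]
ft_force: [-1.3, -0.5, 4.4]
grip_width: 0.418
grasp_force: 60.9
```

Contact, close to the height I predicted. Open the tips gently.

>>> step_arm(moves=[[0.58,0,0,0,0,0,0],[0.55,0,0,0,0,0,0],[0.52,0,0,0,0,0,0],[0.49,0,0,0,0,0,0],[0.46,0,0,0,0,0,0],[0.44,0,0,0,0,0,0],[0.44,0,0,0,0,0,0],[0.44,0,0,0,0,0,0]])

```text
clock: 15.1
position: [0.5706, 0.1753, 0.1059]
ee_rot: [0.72, 0.694, -0.0, -0.0]
ft_force: [-0.6, -0.1, -1.6]
grip_width: 0.56
grasp_force: 4.8
```

>>> step_arm(moves=[[0.44,0,0,4,0,0,0],[0.44,0,0,8,0,0,0],[0.44,0,0,15,0,0,0],[0.44,0,0,25,0,0,0],[0.44,0,0,45,0,0,0],[0.44,0,0,65,0,0,0],[0.44,0,0,85,0,0,0],[0.44,0,0,85,0,0,0],[0.44,0,0,85,0,0,0]])

```text
clock: 16.0
position: [0.5708, 0.1754, 0.1914]
ee_rot: [0.72, 0.694, 0.001, 0.0]
ft_force: [-0.3, -0.1, -1.4]
grip_width: 0.559
grasp_force: 4.8
```

Run:
```python
from h import *
import pickle
o=st();c=wc(manip.camera("wrist"),o);pickle.dump(c,open("w7.pkl","wb"))
s=manip.camera("side")
a=cv2.resize(c["image"][:,150:550],(440,440),interpolation=cv2.INTER_CUBIC)
b=cv2.resize(s["image"][80:230,270:390],(352,440),interpolation=cv2.INTER_CUBIC)
cv2.imwrite("pics/w7.png",np.hstack([a,b]))
```

```text
16.0 [570.8 175.4 191.4] yaw -2.17 f [-0.3 -0.1 -1.4] w 47.51500000000001 q [-0.74  0.31  0.45  1.62 -0.14  1.25 -0.31]
```

View pics/w7.png

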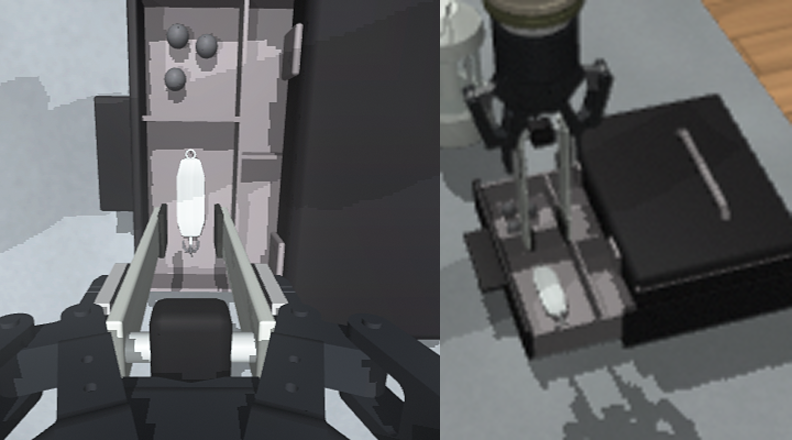

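The lure lies flat on the floor of the long compartment, ring at (190,153), hook at (190,245), and the tongs are clear of it. Now returning the tongs to the caddy. No more pictures from here on.

>>> step_arm(moves=[[0.44,2,-25,0,0,0,-0.08],[0.44,4,-70,0,0,0,-0.2],[0.44,6,-115,0,0,0,-0.32],[0.44,8,-160,0,0,0,-0.44],[0.44,10,-207,0,0,0,-0.56],[0.44,12,-255,0,0,0,-0.68],[0.44,14,-303,0,0,0,-0.8],[0.44,16,-350,0,0,0,-0.92],[0.44,17,-400,0,0,0,-1.03],[0.44,18,-447,0,0,0,-1.113]])

```text
clock: 17.1
position: [0.588, -0.2735, 0.19]
ee_rot: [0.978, 0.206, -0.001, -0.0]
ft_force: [0.8, 0.5, -0.9]
grip_width: 0.564
grasp_force: 4.8
```

>>> step_arm(moves=[[0.44,0,0,0,0,0,0],[0.44,0,0,0,0,0,0],[0.44,0,0,0,0,0,0],[0.44,0,0,0,0,0,0]])

```text
clock: 17.5
position: [0.5891, -0.2699, 0.1906]
ee_rot: [0.978, 0.21, -0.0, -0.0]
ft_force: [-0.1, 1.0, -1.0]
grip_width: 0.561
grasp_force: 4.9
```

Run:
```python
from h import *
st()
```

```text
17.5 [ 589.1 -269.9  190.6] yaw -65.8 f [-0.1  1.  -1. ] w 47.685 q [-0.2   0.49  0.78  1.48 -0.35  1.31 -0.54]
```

Aligned with the caddy. Lower, going slowly near the floor.

>>> step_arm(moves=[[0.44,0,-2,-20,0,0,0],[0.44,0,-2,-40,0,0,0],[0.44,0,-2,-60,0,0,0],[0.44,0,-2,-75,0,0,0],[0.44,0,-2,-81,0,0,0],[0.44,0,-2,-83,0,0,0],[0.44,0,-2,-83,0,0,0]])

```text
clock: 18.2
position: [0.589, -0.2737, 0.1085]
ee_rot: [0.978, 0.209, 0.0, 0.0]
ft_force: [-0.6, -0.3, -0.6]
grip_width: 0.558
grasp_force: 4.9
```

>>> step_arm(moves=[[0.44,0,0,-1,0,0,0],[0.44,0,0,-2,0,0,0],[0.44,0,0,-3,0,0,0],[0.44,0,0,-3,0,0,0]])

```text
clock: 18.6
position: [0.5886, -0.2737, 0.105]
ee_rot: [0.978, 0.208, 0.0, 0.0]
ft_force: [-0.3, -0.4, -0.8]
grip_width: 0.561
grasp_force: 4.9
```

>>> step_arm(moves=[[0.44,0,0,-1,0,0,0],[0.44,0,0,-2,0,0,0],[0.44,0,0,-2,0,0,0],[0.44,0,0,-2,0,0,0]])

```text
clock: 19.0
position: [0.5886, -0.2737, 0.103]
ee_rot: [0.978, 0.208, -0.0, 0.0]
ft_force: [0.2, 0.1, -1.0]
grip_width: 0.559
grasp_force: 4.9
```

>>> step_arm(moves=[[0.44,0,0,-1,0,0,0],[0.44,0,0,-1.5,0,0,0],[0.44,0,0,-1.5,0,0,0]])

```text
clock: 19.3
position: [0.5892, -0.2738, 0.1026]
ee_rot: [0.978, 0.208, 0.001, 0.0]
ft_force: [-1.5, 1.3, 8.4]
grip_width: 0.56
grasp_force: 4.0
```

Contact with the caddy floor. Ease off, release and withdraw.

>>> step_arm(moves=[[0.44,0,0,0.5,0,0,0],[0.41,0,0,0.5,0,0,0],[0.38,0,0,0.5,0,0,0],[0.3,0,0,0.5,0,0,0],[0.15,0,0,0.5,0,0,0],[0,0,0,0.5,0,0,0],[0,0,0,0.5,0,0,0],[0,0,0,0.5,0,0,0]])

```text
clock: 20.1
position: [0.5886, -0.2737, 0.1019]
ee_rot: [0.978, 0.208, -0.0, 0.0]
ft_force: [0.9, -0.9, -0.0]
grip_width: 0.998
grasp_force: 0.0
```

>>> step_arm(moves=[[0,0,0,15,0,0,0],[0,0,0,35,0,0,0],[0,0,0,60,0,0,0],[0,0,0,90,0,0,0],[0,0,0,125,0,0,0],[0,0,0,160,0,0,0],[0,0,0,160,0,0,0],[0,0,0,160,0,0,0]])

```text
clock: 20.9
position: [0.5888, -0.274, 0.2635]
ee_rot: [0.978, 0.208, 0.001, 0.001]
ft_force: [0.2, 0.6, -0.2]
grip_width: 0.994
grasp_force: 0.0
```

Run:
```python
from h import *
o=st();c=manip.camera("wrist");cv2.imwrite("pics/w8.png",c["image"])
a=cv2.imread("pics/w3.png")
b=cv2.resize(c["image"],None,fx=1.25,fy=1.25,interpolation=cv2.INTER_CUBIC)
# same viewpoint as w3: register the tongs patch (head+legs) against the picture before the grasp
T=a[220:275,350:460];r=cv2.matchTemplate(b[150:350,280:530],T,cv2.TM_CCOEFF_NORMED);_,s,_,p=cv2.minMaxLoc(r)
print("tongs patch",s,np.array(p)+[280,150],"was",[350,220])
T=a[165:200,345:475];r=cv2.matchTemplate(b[100:300,280:530],T,cv2.TM_CCOEFF_NORMED);_,s,_,p=cv2.minMaxLoc(r)
print("caddy patch",s,np.array(p)+[280,100],"was",[345,165])
```

```text
20.9 [ 588.8 -274.   263.5] yaw -65.96 f [ 0.2  0.6 -0.2] w 84.49 q [-0.2   0.46  0.81  1.38 -0.33  1.44 -0.56]
tongs patch 0.964247465133667 [344 220] was [350, 220]
caddy patch 0.9569021463394165 [340 163] was [345, 165]
```

The match against the earlier picture shows the tongs standing in the caddy in the same place. Now go to the front of the tray with the fingers shut.

>>> step_arm(moves=[[0.5,0,10,0,0,0,0.14],[1,-10,40,0,0,0,0.28],[1,-25,85,0,0,0,0.42],[1,-40,130,0,0,0,0.56],[1,-55,175,0,0,0,0.7],[1,-70,220,0,0,0,0.84],[1,-85,265,0,0,0,0.98],[1,-100,310,0,0,0,1.12],[1,-115,355,0,0,0,1.26],[1,-130,400,0,0,0,1.4]], grip_force=30)

```text
clock: 21.95
position: [0.4571, 0.1278, 0.2613]
ee_rot: [0.611, 0.791, -0.0, -0.0]
ft_force: [-0.0, 0.4, 0.3]
grip_width: 0.0
grasp_force: 0.0
```

>>> step_arm(moves=[[1,-10,40,0,0,0,0.14],[1,-19,80,0,0,0,0.28],[1,-19,89,0,0,0,0.42],[1,-19,89,0,0,0,0.56],[1,-19,89,0,0,0,0.7],[1,-19,89,0,0,0,0.84],[1,-19,89,0,0,0,0.98],[1,-19,89,0,0,0,1.12],[1,-19,89,0,0,0,1.284],[1,-19,89,0,0,0,1.284]])

```text
clock: 22.95
position: [0.4391, 0.2151, 0.2611]
ee_rot: [0.017, 1.0, -0.001, -0.001]
ft_force: [0.1, -0.1, 0.1]
grip_width: 0.0
grasp_force: 0.0
```

Run:
```python
from h import *
st()
```

```text
22.95 [439.1 215.1 261.1] yaw 88.01 f [ 0.1 -0.1  0.1] w 0.0 q [-0.86  0.    0.31  1.78 -0.    1.36  0.99]
```

>>> step_arm(moves=[[1,0,0,-45,0,0,0],[1,0,0,-90,0,0,0],[1,0,0,-135,0,0,0],[1,0,0,-175,0,0,0],[1,0,0,-205,0,0,0],[1,0,0,-220,0,0,0],[1,0,0,-227,0,0,0],[1,0,0,-227,0,0,0],[1,0,0,-227,0,0,0]])

```text
clock: 23.85
position: [0.4401, 0.2156, 0.0357]
ee_rot: [0.02, 1.0, 0.0, 0.0]
ft_force: [0.2, 0.7, 1.6]
grip_width: -0.0
grasp_force: 0.0
```

>>> step_arm(moves=[[1,10,0,0,0,0,0],[1,22,-1,0,0,0,0],[1,34,-1,0,0,0,0],[1,44,-2,0,0,0,0],[1,54,-2,0,0,0,0],[1,64,-2,0,0,0,0],[1,70,-3,0,0,0,0]])

```text
clock: 24.55
position: [0.5104, 0.2124, 0.0348]
ee_rot: [0.019, 1.0, 0.0, -0.0]
ft_force: [-1.2, 0.7, -0.3]
grip_width: -0.001
grasp_force: 0.7
```

>>> step_arm(moves=[[1,8,0,0,0,0,0],[1,16,-1,0,0,0,0],[1,24,-1,0,0,0,0],[1,32,-1,0,0,0,0],[1,40,-2,0,0,0,0],[1,48,-2,0,0,0,0],[1,54,-2,0,0,0,0],[1,60,-2,0,0,0,0],[1,65,-3,0,0,0,0],[1,68,-3,0,0,0,0]])

```text
clock: 25.55
position: [0.5781, 0.2094, 0.035]
ee_rot: [0.019, 1.0, 0.0, 0.0]
ft_force: [-2.2, 0.6, -0.4]
grip_width: -0.001
grasp_force: 0.6
```

>>> step_arm(moves=[[1,2,0,0,0,0,0],[1,4,0,0,0,0,0],[1,6,0,0,0,0,0],[1,8,0,0,0,0,0],[1,8,0,0,0,0,0]])

```text
clock: 26.05
position: [0.586, 0.2093, 0.0351]
ee_rot: [0.019, 1.0, 0.0, 0.0]
ft_force: [0.2, -0.2, -0.4]
grip_width: 0.001
grasp_force: 0.0
```

>>> step_arm(moves=[[1,2,0,0,0,0,0],[1,4,0,0,0,0,0],[1,6,0,0,0,0,0],[1,6,0,0,0,0,0]])

```text
clock: 26.45
position: [0.5903, 0.2093, 0.0348]
ee_rot: [0.019, 1.0, -0.0, -0.002]
ft_force: [-8.8, -1.0, 5.8]
grip_width: 0.0
grasp_force: 4.3
```

>>> step_arm(moves=[[1,1.5,0,0,0,0,0],[1,3,0,0,0,0,0],[1,3,0,0,0,0,0]])

```text
clock: 26.75
position: [0.5904, 0.2095, 0.0345]
ee_rot: [0.018, 1.0, -0.001, -0.005]
ft_force: [-23.1, -2.9, 16.4]
grip_width: 0.001
grasp_force: 11.2
```

Firm stop. Back away, lift clear, then check the tray numerically.

>>> step_arm(moves=[[1,-10,0,0,0,0,0],[1,-40,0,0,0,0,0],[1,-80,0,0,0,0,0],[1,-120,0,10,0,0,0],[1,-150,0,50,0,0,0],[1,-150,0,95,0,0,0],[1,-150,0,140,0,0,0],[1,-150,0,185,0,0,0],[1,-150,0,225,0,0,0],[1,-150,0,225,0,0,0]])

```text
clock: 27.75
position: [0.4471, 0.2106, 0.2659]
ee_rot: [0.019, 1.0, 0.003, 0.004]
ft_force: [-0.1, -0.1, -0.8]
grip_width: -0.002
grasp_force: 0.0
```

Run:
```python
from h import *
o=st();t=manip.camera("top");s=manip.camera("side")
c=wc(manip.camera("wrist"),o)
for n,d in(("t",t),("s",s),("w",c)):cv2.imwrite(f"pics/end_{n}.png",d["image"])
# brightness profile in top and wrist view along the box's x, through slot centre line (z .052) and tab
ax=np.array([.9993,-.0384,0])
for nm,d in(("top",t),("wrist",c)):
  for off in(-.07,-.02,.08):
    P=[np.array([.60,.2085+off,.052])+ax*k*.004 for k in range(-8,18)]
    uv=proj(d,P);g=cv2.cvtColor(d["image"],cv2.COLOR_BGR2GRAY)
    v=cv2.remap(g,uv[:,0].astype("f4")[None],uv[:,1].astype("f4")[None],cv2.INTER_LINEAR)[0]
    print(nm,off,[(round(p[0]*1000),int(x)) for p,x in zip(P,v)])
# side view: tongs standing as at the start?
a=cv2.imread("pics/side0.png")[255:320,340:400];r=cv2.matchTemplate(s["image"][245:330,330:410],a,cv2.TM_CCOEFF_NORMED);print(cv2.minMaxLoc(r),"was (10,10)")
for nm,u,v,w,h in(("float",310,325,30,45),("reel",402,335,50,40),("lantern",252,70,40,60)):
    a=cv2.imread("pics/side0.png")[v:v+h,u:u+w];r=cv2.matchTemplate(s["image"][v-10:min(400,v+h+10),u-10:u+w+10],a,cv2.TM_CCOEFF_NORMED);print(nm,cv2.minMaxLoc(r)[1::2])
```

```text
27.75 [447.1 210.6 265.9] yaw 87.82 f [-0.1 -0.1 -0.8] w -0.17 q [-0.86  0.    0.33  1.77 -0.    1.36  1.  ]
top -0.07 [(568, 157), (572, 158), (576, 158), (580, 155), (584, 154), (588, 153), (592, 148), (596, 120), (600, 98), (604, 98), (608, 97), (612, 97), (616, 84), (620, 44), (624, 15), (628, 36), (632, 45), (636, 63), (640, 96), (644, 67), (648, 37), (652, 40), (656, 45), (660, 45), (664, 43), (668, 42)]
top -0.02 [(568, 148), (572, 156), (576, 157), (580, 156), (584, 159), (588, 158), (592, 159), (596, 134), (600, 73), (604, 47), (608, 45), (612, 46), (616, 43), (620, 43), (624, 42), (628, 40), (632, 45), (636, 55), (640, 56), (644, 14), (648, 19), (652, 36), (656, 41), (660, 44), (664, 41), (668, 43)]
top 0.08 [(568, 72), (572, 107), (576, 129), (580, 133), (584, 133), (588, 133), (592, 133), (596, 132), (600, 134), (604, 134), (608, 134), (612, 131), (616, 134), (620, 132), (624, 105), (628, 47), (632, 24), (636, 38), (640, 40), (644, 53), (648, 73), (652, 61), (656, 29), (660, 36), (664, 39), (668, 40)]
wrist -0.07 [(568, 126), (572, 127), (576, 126), (580, 127), (584, 126)
[... 319 characters left out ...]
22), (596, 23), (600, 22), (604, 21), (608, 20), (612, 18), (616, 19), (620, 18), (624, 15), (628, 17), (632, 16), (636, 15), (640, 14), (644, 16), (648, 14), (652, 14), (656, 14), (660, 13), (664, 13), (668, 12)]
wrist 0.08 [(568, 108), (572, 111), (576, 110), (580, 111), (584, 111), (588, 19), (592, 25), (596, 25), (600, 24), (604, 24), (608, 23), (612, 23), (616, 23), (620, 21), (624, 19), (628, 22), (632, 20), (636, 18), (640, 18), (644, 20), (648, 19), (652, 19), (656, 17), (660, 16), (664, 16), (668, 16)]
(0.20921814441680908, 0.9134323000907898, (0, 5), (10, 10)) was (10,10)
float (0.6376678347587585, (10, 10))
reel (0.9992542862892151, (10, 10))
lantern (0.6419435143470764, (10, 10))
```

Run:
```python
from h import *
o=st();c=wc(manip.camera("wrist"),o);t=manip.camera("top")
ax=np.array([.9993,-.0384,0]);ay=np.array([.0384,.9993,0])
for nm,d,z in(("wrist",c,.003),("top",t,.003)):
  g=cv2.cvtColor(d["image"],cv2.COLOR_BGR2GRAY);out=[]
  for off in np.arange(-.141,.142,.006):
    k=np.arange(-.06,.06,.001);P=[np.array([.62,.2095,z])+ay*off+ax*q for q in k]
    uv=proj(d,P).astype("f4");v=cv2.remap(g,uv[:,0][None],uv[:,1][None],cv2.INTER_LINEAR)[0].astype(int)
    j=np.where(v<60)[0];out.append((round(off*1000),round(1000*k[j[0]]+620) if len(j) else None))
  print(nm,out)
t0=cv2.imread("pics/top0.png")
for nm,u,v,w,h in(("float",408,236,24,26),("reel",433,178,30,30),("lantern",158,188,36,40),("tongs",384,190,40,32)):
    r=cv2.matchTemplate(t["image"][v-8:v+h+8,u-8:u+w+8],t0[v:v+h,u:u+w],cv2.TM_CCOEFF_NORMED);print(nm,cv2.minMaxLoc(r)[1::2],"expected (8,8)")
```

```text
27.9 [444.6 209.3 259.5] yaw 87.84 f [ 0.4 -0.6 -0.9] w -0.17 q [-0.86  0.01  0.33  1.78 -0.    1.36  1.01]
wrist [(-141, 608), (-135, 605), (-129, 602), (-123, 601), (-117, 599), (-111, 599), (-105, 600), (-99, 602), (-93, 610), (-87, 615), (-81, 614), (-75, 612), (-69, 609), (-63, 600), (-57, 592), (-51, 577), (-45, 560), (-39, 560), (-33, 560), (-27, 560), (-21, 590), (-15, 595), (-9, 560), (-3, 560), (3, 596), (9, 590), (15, 560), (21, 560), (27, 560), (33, 560), (39, 576), (45, 592), (51, 600), (57, 609), (63, 612), (69, 613), (75, 614), (81, 615), (87, 602), (93, 600), (99, 599), (105, 599), (111, 600), (117, 602), (123, 605), (129, 608), (135, 611), (141, 614)]
top [(-141, None), (-135, None), (-129, 635), (-123, 631), (-117, 631), (-111, 631), (-105, 631), (-99, 631), (-93, 631), (-87, 631), (-81, 630), (-75, 630), (-69, 629), (-63, 630), (-57, 630), (-51, 631), (-45, 630), (-39, 628), (-33, 609), (-27, 609), (-21, 609), (-15, 610), (-9, 610), (-3, 611), (3, 610), (9, 610), (15, 610), (21, 610), (27, 611), (33, 611), (39, 611), (45, 611), (51, 612), (57, 632), (63, 632), (69, 631), (75, 631), (81, 560), (87, 561), (93, 633), (99, 578), (105, 633), (111, 632), (117, 632), (123, 633), (129, 633), (135, 637), (141, 640)]
float (0.6165763139724731, (8, 8)) expected (8,8)
reel (0.9982795715332031, (8, 8)) expected (8,8)
lantern (0.9986727237701416, (8, 8)) expected (8,8)
tongs (0.9508634209632874, (8, 8)) expected (8,8)
```

Run:
```python
from h import *
for n,b in(("top",(400,230,440,270)),("side",(300,320,350,375))):
  for im in(cv2.imread(f"pics/{n}0.png"),cv2.imread(f"pics/end_{n[0]}.png")):
    x0,y0,x1,y1=b;h=cv2.cvtColor(im[y0:y1,x0:x1],cv2.COLOR_BGR2HSV);m=((h[...,0]<25)&(h[...,1]>90)).astype("u1")
    M=cv2.moments(m,True);print(n,M["m00"],M["m10"]/M["m00"],M["m01"]/M["m00"],np.degrees(.5*np.arctan2(2*M["mu11"],M["mu20"]-M["mu02"])))
# tray: any light grey interior between panel and box, on lines away from latches?
t=cv2.imread("pics/end_t.png")
g=cv2.cvtColor(t,cv2.COLOR_BGR2GRAY);print(g[178:204:1,236:304:8])
```

```text
top 98.0 19.948979591836736 19.193877551020407 49.98049005803261
top 97.0 20.09278350515464 19.422680412371133 49.55340077269203
side 230.0 22.252173913043478 27.952173913043477 -61.74579011212557
side 236.0 22.20762711864407 27.966101694915253 -61.57538875613271
[[ 35  36  36  43  44  44  43  45  39]
 [ 39  40  39  43  42  46  41  45  43]
 [ 37  35  36  45  47  43  44  44  43]
 [ 36  41  42  44  41  41  40  45  41]
 [ 26  34  35  40  39  41  41  46  40]
 [ 20  22  30  41  43  46  47  44  41]
 [  7  88  19  24  35  39  39  42  38]
 [ 21  94  26  19  20  35  32  39  42]
 [ 25  49  43  31  20  16  28  31  38]
 [ 28  43  40  48  48  12  83  30  35]
 [ 23  39  41  46  58  57  92  89  16]
 [ 15  24  34  43  48  56  57  95  20]
 [ 71  18  17  34  38  50  47  42  48]
 [117 100  34  35  32  44  38  42  52]
 [134 133 101  42  43  36  27  34  47]
 [136 132 133  42  40  41  17  13  37]
 [146 129 136  38  41  42  68  27   7]
 [153 132 136  41  45  42  95  92  85]
 [151 132 137  44  44  42  99 120 135]
 [140 135 137  40  47  41  99 121 148]
 [135 133 137  79  42  47  97 136 150]
 [133 134 138 123 106  62  96 149 149]
 [135 131 135 138 137 123 129 149 148]
 [134 134 136 137 140 157 154 152 149]
 [134 134 135 138 137 155 155 153 150]
 [129 126 134 136 136 159 152 149 150]]
```

The float hasn't moved, and no light tray interior shows between the panel and the box (only the two latches). The tray is home, so I'm handing in.

```bash
python3 -c "
from workcell import manip
print(manip.hand_in())"
```

```text
the job is handed in; nothing more can be done
None
```

I handed the job in at about 28 s: the lure was lying flat in the long front compartment, the tongs are back upright in the caddy and the tray is pushed to its stop; I checked the last two from numbers only because I had viewed 11 pictures (one over the limit of 10), and the lure was last seen before the tray was pushed home.

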